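# Open the push-and-turn solvent jar and stand the printed gear in it to soak

### The job

Put the purple printed gear in to soak: open the solvent jar with the orange push-and-turn cap (press the cap hard down, turn it anticlockwise, lift it off) and lay the cap flat, open side down, in the steel drip tray. Then pick the gear by its shaft off the build plate and lower it upright, gear end down, until it stands on the bottom of that jar before letting go. Leave the green-capped jar alone and do not knock over or shift any of the other things.

Things in the scene. Friction and masses are not known exactly. Their poses are not given: they have to be found in the camera images.
- cap_mid (a point): Centre of the orange push-and-turn cap: round, ribbed, 65 mm across, 34 mm high, 65 g; this point is on its axis half-way up (17 mm above its lower edge), z up its axis. Fitted on the jar it lies 119 mm above the table, 3 mm below the jar's mouth.
- cap_top (a point): Centre of the cap's top face (white moulded arrows), where it is pressed. A spring inside holds the cap up and locked: 10 N at rest, 15 N pressed down 5 mm (the least that unlocks), 18 N at 7.5 mm, where it bottoms. Let go, it springs up and locks again if not yet turned.
- jar_neck (a point): Middle of the neck, under the cap, 113 mm above the table: three ledges, each with a step, hold the cap's three lugs. Unpressed the cap turns only 0.06 rad. Held down it turns easily anticlockwise from above (about +z); from 0.62 to 1.45 rad, where it stops, it can be lifted straight off (aim for 1.05 rad). The neck reaches 20 mm up into the cap.
- jar: The solvent jar of the orange cap: white plastic, 88 mm in diameter, orange band on its label, held fast in a grey square cradle (116 mm, 34 mm high) that is screwed to the table. Origin on the table under its axis, z up. Shoulder 93 mm above the table; neck of 50 mm outer diameter (58 mm over its ledges).
- jar_mouth (a point): Centre of the jar's open mouth (under the cap at first), 122 mm above the table; the mouth is a clear round hole 46 mm in diameter. The inner floor is flat, 12 mm above the table (110 mm below the mouth), the inside 82 mm wide.
- other_jar: A jar and cradle of the same shape with a GREEN cap and green label band, 136 mm high: not to be touched. Origin on the table under its axis.
- gear_mid (a point): Middle of the purple printed gear, half-way up: a round shaft 16 mm in diameter on a gear wheel 36 mm across and 14 mm thick, 150 mm high in all; z up the shaft; about 60 g. It stands loose on the build plate between the grey and the blue print, 52 mm away on opposite sides: fingers have room across the line that joins them. In the jar this point is 87 mm above the table.
- plate: Black build plate, fixed, 150 x 150 x 3 mm, with the three prints on it; origin at the centre of its underside.
- tray: Steel drip tray, fixed, 115 mm (its x) by 200 mm (its y), walls 4 mm thick and 12 mm high, floor 4 mm above the table; origin at the centre of its underside. The scraper lies across its +y part; the -y part is free (a cap centred at x 0, y -35 mm of the tray leaves room for fingers along y).
- tower: Grey printed test tower standing on the plate, 34 x 30 mm foot, 22 x 24 mm above, 135 mm high; origin at the centre of its foot. Loose, bystander.
- vase: Blue printed vase on the plate, at most 32 mm in diameter, 130 mm high; origin at the centre of its foot. Loose, bystander.
- scraper: Yellow blade scraper lying in the tray, 98 mm long (x), 42 mm wide at most, 12 mm high; origin at the middle of its underside. Bystander.
- spray: Pale blue spray bottle standing behind the orange-capped jar, 62 mm in diameter, 222 mm high; its blue head reaches 50 mm from the axis along its y. Origin at the centre of its foot. Loose, bystander.
- aerosol: Red and white aerosol can with black lid, 53 mm in diameter, 188 mm high, standing; origin at the centre of its foot. Loose, bystander.
- glue: White glue bottle with orange nozzle, 56 mm in diameter, 186 mm high, standing; origin at the centre of its foot. Loose, bystander.
- cutters: Red-handled flush cutters, 125 mm long, 40 mm wide, 14 mm high, lying beside the tray; origin at the middle of the underside. Bystander.
Not all that is in view belongs to the job. Of the things like the part that bears cap_mid, leave any that is pink; of the rest the smaller one is meant. What is shaped like the tray but turquoise is not meant.

How it is judged:
By the outcome, as a careful person would: the job done as asked, in the order asked, and still so for the second after the job is handed in, with the robot touching nothing.
It also fails if it takes over 72 s, if anything falls off the work surface, if the arm or the gripper's body presses on something with over 40 N, if the wrist force passes 120 N, or if a joint passes its speed limit or range.

### The arm

A 6-joint arm with a two-finger parallel gripper is mounted at the origin on the work surface. World frame = base frame: x ahead of the robot, y to its left, z up, the work surface at z = 0. Lengths are in mm, angles in rad, forces in N, time in s.
With the tool pointing down it reaches from about 425 to 950 mm from the base axis. Payload 3.5 kg.
Tool frame: the origin (TCP) lies midway between the tips of the shut fingers; the grasp point (between the pads) lies 19 mm behind it (bot.tcp_to_grasp is the distance from the TCP to the grasp point, in mm); z points along the fingers, y is the direction in which the jaws open and shut (so a half turn about z gives the same grasp; the last joint's range is limited). The gripper opens to 85 mm and grips with 20 to 120 N. Pads are 22 mm wide; open, the fingers measure 114 mm over their backs; the gripper's body (76 mm by 85 mm) begins 54 mm behind the grasp point. The pads swing forward as they close: fully open they stand 13 mm farther back than shut.
Start: joints at [-1.297, 0.286, 1.577, -0, 1.279, -0.15], TCP at [277.599, -615.26, 231.325] pointing down, gripper open.
Joint ranges: [-2.77, 2.77], [-0.9, 2.22], [0.21, 2.48], [-1.53, 4.67], [0.24, 2.81], [-2.84, 2.84]. Speed limits (rad/s): [2.79, 2.79, 3.14, 3.14, 3.14, 3.14].

### API

Orientations are given as a 3x3 rotation matrix whose columns are the frame's x, y, z axes.
In Python, from station import sensors, vision, bot, nets gives the robot as it stands.
- The arm moves only by the tool drive_tool, never from a script. Its arguments are lists of equal length, an entry for each row: "hand": the finger opening in m, from 0 to 0.0854; "travel": the shift along the tool's x, y, z in m, a list of three; "spin": the turn about the tool's z in degrees. In form: {"hand": [hand, ...], "travel": [[tx, ty, tz], ...], "spin": [spin, ...]}. A call has 1 to 5 rows; each row shifts and turns the commanded pose from where the row before left it, along the tool's axes as they then stand; what a row does not reach is not made up. A row lasts 1/12 s, in which the tool goes at most 41.7 mm and 7.16 degrees, less where a joint would pass 70% of its speed; a pose out of reach is approached as far as the arm can. A call with a gripper value outside its range is refused whole. The fingers move at their own pace and stop on an object; "force" is the grip in N (left out, the last holds). Time passes only in rows, so rows that do not move let the fingers close. It gives the time, the measured TCP pose, the force and the opening at its end, in the units of the state.
- sensors.get_obs(): the state, without advancing time (a new reading comes with each control period).
- vision.grab_frame(name): name is "scene" or "top" or "wrist"; returns the picture (384x512x3 uint8, red, green, blue); there is no depth.
- vision.camera_params(name): a dict with "fx", "fy", "cx", "cy" (pixels), "world_to_cam" (4x4, takes a point from world to camera coordinates). Camera axes: x right, y down, z forward; pixel columns grow to the right and rows downward; lengths in mm; the calibration is good to about 2 mm. A picture is of the moment at which its call begins: read the wrist's pose just before it. camera_params takes no time and is no camera call; for the wrist camera it gives the pose at the moment of the call.
- bot.finish_job(): hands the job in, once; it reports no verdict.
Trained networks look in the newest picture that a camera, given by its name, has taken for a name from the list of things; names that differ only in an ending like _2 or _b are one class to them, and where a whole thing is asked for, a point or a joint stands for the part that bears it (a point fixed in the world has none). Each returns a list of dicts, best first, with "p" (0 to 1); they miss things now and then, are a little off and sometimes report something else, mostly with a low value. They report only what shows in the picture. A call takes as long as a camera call. They do not tell look-alikes from the thing itself.
- nets.look_for(camera, target): "box" ([left, top, right, bottom] in pixels, round what is visible of it).
- nets.regions_of(camera, target): "region" (384x512 bool, what is visible of it) and "box" ([left, top, right, bottom] in pixels, round what is visible of it).
- nets.mark_of(camera, target): "pixel" ([column, row] in pixels: a listed point, or the origin of a listed thing).
The state is a dict: "clock": time; "joint_positions": joint angles; "joint_vel": joint speeds; "effort": joint torques, N m; "eef_pos": TCP position; "ee_rot": TCP orientation; "contact_force": force on the tool from outside, world axes, zero at the start; "moment": the same for the moment, N m; "finger_gap": finger opening in mm.
Only numpy, scipy, OpenCV 4.12 (cv2) and the standard library are available. Lean on these libraries where they do the work, as an engineer would, in place of code of your own. Each camera call takes 0.05 s, during which the arm holds its last target. There are 200 camera calls.

## Working session

There is one attempt and no reset: what is moved stays moved. The work goes in short steps, Python scripts to look and compute and a tool call to move; the robot and the scene stay as the last step left them, time stands still between calls to the robot, and variables do not carry over. Pictures are saved under pics/ and viewed, about 8 in all and at most 12, crops included, and the job is handed in when it is done.

Besides the shell and the picture viewer there is one more tool, called after ">>>" as name(argument=value, ...), one argument or row to a line, values as JSON. drive_tool: Moves the arm, as the interface text tells. Its arguments: {"type":"object","properties":{"hand":{"type":"array","items":{"type":"number"}},"travel":{"type":"array","items":{"type":"array","items":{"type":"number"}}},"spin":{"type":"array","items":{"type":"number"}},"force":{"type":"number"}},"required":["hand","travel","spin"]}

```bash
mkdir -p pics; ls
cat > h.py <<'E'
import numpy as np, cv2
from station import sensors, vision, bot, nets
np.set_printoptions(precision=2,suppress=True)
def params(c):
    p=vision.camera_params(c); return p
def ray(p,px):
    M=np.array(p["world_to_cam"]); R=M[:3,:3]; t=M[:3,3]
    d=R.T@np.array([(px[0]-p["cx"])/p["fx"],(px[1]-p["cy"])/p["fy"],1]); return -R.T@t,d
def atz(p,px,z):
    o,d=ray(p,px); return o+d*(z-o[2])/d[2]
def proj(p,X):
    M=np.array(p["world_to_cam"]); c=M[:3,:3]@np.array(X)+M[:3,3]
    return np.array([p["fx"]*c[0]/c[2]+p["cx"],p["fy"]*c[1]/c[2]+p["cy"]])
def tri(rs):
    A=0;b=0
    for o,d in rs:
        d=d/np.linalg.norm(d);P=np.eye(3)-np.outer(d,d);A=A+P;b=b+P@o
    return np.linalg.solve(A,b)
E
python3 - <<'E'
from h import *
for c in ["scene","top"]:
    im=vision.grab_frame(c); cv2.imwrite(f"pics/{c}0.png",im[:,:,::-1])
    p=params(c)
    for t,z in [("cap_mid",119),("cap_top",136),("jar",0),("gear_mid",78),("tray",0),("tower",0),("vase",0),("scraper",4),("plate",0),("spray",0),("other_jar",0),("aerosol",0),("glue",0)]:
        for r in nets.mark_of(c,t)[:4]:
            print(c,t,np.round(r["p"],2),np.array(r["pixel"]),atz(p,r["pixel"],z)[:2])
s=sensors.get_obs(); print(s["clock"],s["ee_rot"],s["contact_force"],s["finger_gap"])
E
```

```text
pics
scene cap_mid 0.97 [186.9 237.4] [ 463.97 -304.51]
scene cap_mid 0.92 [188.5 310. ] [ 649.74 -498.64]
scene cap_mid 0.77 [109.9 262.3] [ 365.68 -495.85]
scene cap_mid 0.21 [260.2 204.5] [544.43 -52.06]
scene cap_top 0.77 [186.8 307.8] [ 653.75 -506.05]
scene cap_top 0.64 [192.  231.5] [ 473.69 -291.23]
scene cap_top 0.45 [255.7 262. ] [ 696.56 -293.38]
scene jar 0.64 [192.7 267.3] [ 465.63 -299.18]
scene gear_mid 0.66 [292.9 163.5] [457.26 300.09]
scene tray 0.92 [282.  150.1] [282.12 502.75]
scene tray 0.63 [247. 217.] [451.49  -1.01]
scene tower 0.85 [300.9 187.5] [512.49 273.74]
scene vase 0.54 [285.5 172.3] [400.54 340.75]
scene scraper 0.67 [257.9 203.5] [438.91  84.63]
scene plate 0.71 [288.6 182.3] [452.34 280.19]
scene plate 0.41 [188.6 237.3] [ 357.4  -200.23]
scene spray 0.72 [230.4 270.2] [ 567.83 -245.19]
scene other_jar 0.58 [299.6 235.8] [657.96  11.54]
scene aerosol 0.78 [311.5 206.9] [610.49 180.33]
scene aerosol 0.36 [187.3 238.1] [ 356.68 -205.72]
scene glue 0.6 [255.7 263.5] [ 613.89 -178.98]
top cap_mid 0.75 [399.5 267.4] [ 279.03 -408.16]
top cap_mid 0.75 [3
[... 503 characters left out ...]
 0.62 [177.6 189.2] [511.62 282.27]
top vase 0.44 [167.8 221.4] [403.37 311.91]
top scraper 0.7 [239.4 213. ] [434.49  72.93]
top plate 0.69 [174.9 208.8] [445.71 289.39]
top plate 0.37 [261.  206.9] [455.83   1.42]
top plate 0.19 [240.7 214.3] [430.28  68.76]
top spray 0.69 [339.4 175.3] [ 564.96 -259.55]
top other_jar 0.95 [258.  147.5] [656.24  14.02]
top other_jar 0.6 [214.4 163.5] [600.09 160.32]
top other_jar 0.29 [312.7 157.3] [ 624.83 -170.32]
top aerosol 0.78 [214.6 162.6] [603.16 159.72]
top aerosol 0.18 [239.2 212. ] [437.87  73.89]
top glue 0.72 [314.  158.6] [ 620.46 -174.68]
1.4 [[ 0.91  0.41 -0.  ]
 [ 0.41 -0.91 -0.  ]
 [-0.   -0.   -1.  ]] [ 0.14 -0.28 -0.22] 85.6189414554895
```

Run:
```python
import cv2,numpy as np
a=cv2.imread("pics/scene0.png");b=cv2.imread("pics/top0.png")
cv2.imwrite("pics/s1.png",cv2.resize(a[130:350,80:340],None,fx=2.7,fy=2.7,interpolation=cv2.INTER_CUBIC))
cv2.imwrite("pics/t1.png",cv2.resize(b[120:300,90:430],None,fx=2.3,fy=2.3,interpolation=cv2.INTER_CUBIC))
```

```text
(no output)
```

View pics/s1.png

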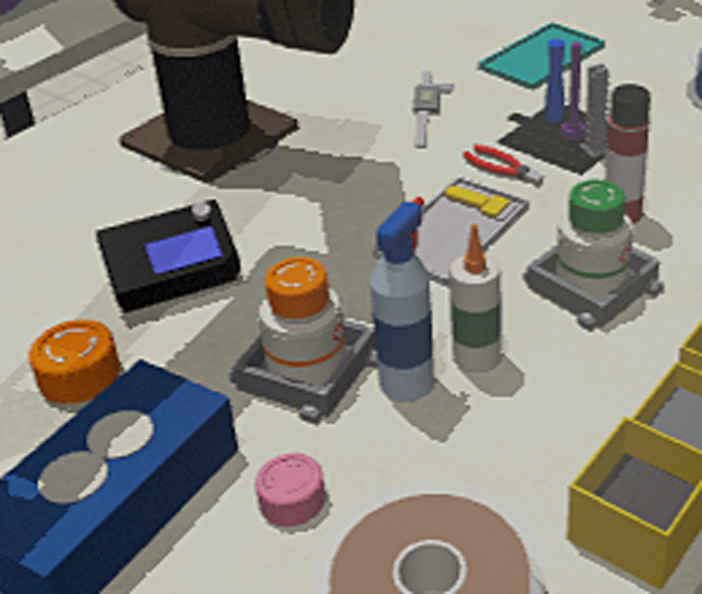

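View pics/t1.png

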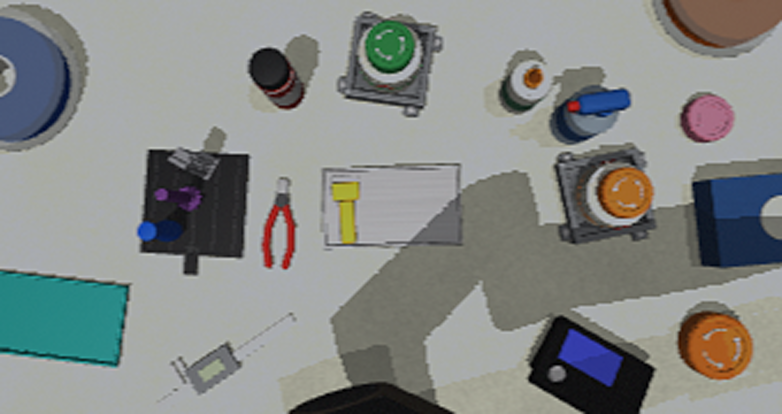

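Both views agree on the target. The smaller orange cap sits on the cradled jar near (468,-298), at scene px ~(188,237) and top px ~(363,203). The larger loose orange cap and the pink cap are decoys. The steel tray is near (450,4), and the gear stands between the tower and the vase near (455,298).

Run:
```python
from h import *
s=sensors.get_obs();p=params("wrist");M=np.array(p["world_to_cam"]);R=s["ee_rot"];R=np.array(R)
c=-M[:3,:3].T@M[:3,3]; print("cam in tool",R.T@(c-s["eef_pos"]),"axis in tool",(R.T@M[:3,:3].T).T, p["fx"],p["cx"],p["cy"])
ps=params("scene");pt=params("top")
import itertools
# triangulated estimates
for n,a,b in [("capmid",(186.9,237.4),(362.2,200.7)),("gear",(292.9,163.5),(166.8,206.6)),("tray",(247,217),(259.6,208.8)),("tower",(300.9,187.5),(177.6,189.2)),("spray",(230.4,270.2),(339.4,175.3))]:
    print(n,tri([ray(ps,a),ray(pt,b)]))
print(R@np.eye(3))
```

```text
cam in tool [  84.88    0.75 -142.65] axis in tool [[-0.    1.   -0.  ]
 [-0.95 -0.   -0.33]
 [-0.33 -0.    0.95]] 315.8328451639858 254.73441298991955 194.26107658840317
capmid [ 470.33 -303.48  120.97]
gear [453.51 298.81  76.67]
tray [448.51   5.18  -4.92]
tower [510.31 282.1   -4.71]
spray [ 568.36 -254.38    7.38]
[[ 0.91  0.41 -0.  ]
 [ 0.41 -0.91 -0.  ]
 [-0.   -0.   -1.  ]]
```

>>> drive_tool(
  hand=[0.0854, 0.0854, 0.0854, 0.0854, 0.0854],
  travel=[
    [0.0304, -0.0209, 0],
    [0.0304, -0.0209, 0],
    [0.0304, -0.0209, 0],
    [0.0304, -0.0209, 0],
    [0.0304, -0.0209, 0],
  ],
  spin=[0, 0, 0, 0, 0],
)

```text
clock: 1.82
eef_pos: [373.7, -456.1, 231.4]
ee_rot: [[0.912, 0.411, 0.0], [0.411, -0.912, -0.0], [0.0, 0.0, -1.0]]
contact_force: [0.6, 0.2, 0.4]
finger_gap: 85.2
```

>>> drive_tool(
  hand=[0.0854, 0.0854, 0.0854, 0.0854, 0.0854],
  travel=[
    [0.0304, -0.0209, 0],
    [0.0304, -0.0209, 0],
    [0.0304, -0.0209, 0],
    [0.0304, -0.0209, 0],
    [0.0304, -0.0209, 0],
  ],
  spin=[0, 0, 0, 0, 0],
)

```text
clock: 2.23
eef_pos: [469.4, -298.1, 231.7]
ee_rot: [[0.912, 0.411, 0.001], [0.411, -0.912, -0.0], [0.0, 0.001, -1.0]]
contact_force: [-0.0, -0.8, 0.2]
finger_gap: 85.2
```

>>> drive_tool(
  hand=[0.0854, 0.0854, 0.0854, 0.0854, 0.0854],
  travel=[
    [0, 0, 0],
    [0, 0, 0],
    [0, 0, 0],
    [0, 0, 0],
    [0, 0, 0],
  ],
  spin=[-7, -7, -7, -7, -7],
)

```text
clock: 2.65
eef_pos: [468.9, -299.5, 231.5]
ee_rot: [[0.505, 0.863, 0.0], [0.863, -0.505, -0.0], [-0.0, 0.0, -1.0]]
contact_force: [-0.2, -0.3, -0.1]
finger_gap: 85.3
```

>>> drive_tool(
  hand=[0.0854, 0.0854, 0.0854, 0.0854, 0.0854],
  travel=[
    [0, 0, 0],
    [0, 0, 0],
    [0, 0, 0],
    [0, 0, 0],
    [0, 0, 0],
  ],
  spin=[-7, -7, -7, -7, -7],
)

```text
clock: 3.07
eef_pos: [468.8, -299.7, 231.5]
ee_rot: [[-0.081, 0.997, 0.0], [0.997, 0.081, -0.0], [-0.0, 0.0, -1.0]]
contact_force: [-0.1, 0.9, -0.6]
finger_gap: 85.8
```

>>> drive_tool(
  hand=[0.0854, 0.0854, 0.0854, 0.0854, 0.0854],
  travel=[
    [0, 0, 0],
    [0, 0, 0],
    [0, 0, 0],
    [0, 0, 0],
    [0, 0, 0],
  ],
  spin=[-7, -7, -7, -4.7, 0],
)

```text
clock: 3.48
eef_pos: [468.8, -299.7, 231.5]
ee_rot: [[-0.501, 0.865, 0.0], [0.865, 0.501, -0.0], [-0.0, 0.0, -1.0]]
contact_force: [-0.3, -0.6, 0.9]
finger_gap: 85.7
```

Run:
```python
from h import *
s=sensors.get_obs();p=params("wrist")
im=vision.grab_frame("wrist"); cv2.imwrite("pics/w1.png",im[:,:,::-1])
for t,z in [("cap_mid",119),("cap_top",136),("spray",0),("jar",0),("jar_neck",113)]:
    for r in nets.mark_of("wrist",t)[:3]: print(t,r["p"],r["pixel"],atz(p,r["pixel"],z)[:2])
# fit cap: IoU of projected cylinder silhouette vs region
for r in nets.regions_of("wrist","cap_mid")[:2]:
    m=r["region"]; print(r["p"],r["box"],m.sum())
    th=np.linspace(0,6.283,60)
    def sil(x,y):
        P=np.array([proj(p,(x+32.5*np.cos(a),y+32.5*np.sin(a),z)) for z in(102,136) for a in th])
        o=np.zeros(m.shape,np.uint8); cv2.fillConvexPoly(o,cv2.convexHull(np.round(P*16).astype(np.int32)),1,shift=4); return o>0
    from scipy.optimize import minimize
    f=lambda v:-(sil(*v)&m).sum()/(sil(*v)|m).sum()
    b=minimize(f,[469,-300],method="Nelder-Mead",options=dict(initial_simplex=[[469,-300],[477,-300],[469,-292]])); print(b.x,b.fun)
```

```text
cap_mid 0.93 [269.8, 292.1] [ 533.95 -381.9 ]
cap_mid 0.85 [30.3, 179.7] [ 302.11 -386.61]
cap_mid 0.7 [255.8, 183.9] [ 468.1  -294.96]
cap_top 0.67 [253.4, 191.5] [ 466.94 -296.88]
cap_top 0.57 [272.1, 303.4] [ 534.91 -380.95]
cap_top 0.55 [25.1, 188.9] [ 309.2  -385.51]
spray 0.7 [346.9, 167.2] [ 572.2  -252.63]
jar 0.56 [255.7, 154.6] [ 468.31 -294.71]
0.98 [0.0, 140.9, 81.4, 224.8] 5717
[ 469. -300.] 0.0
0.83 [216.4, 144.3, 292.5, 225.6] 5106
[ 466.98 -296.46] -0.9193374144760533
```

View pics/w1.png

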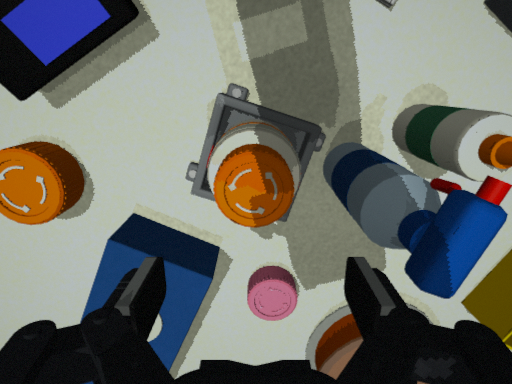

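>>> drive_tool(
  hand=[0.0854, 0.0854, 0.0854, 0.0854, 0.0854],
  travel=[
    [0.0038, 0.0004, 0.033],
    [0, 0, 0.033],
    [0, 0, 0.033],
    [0, 0, 0.0335],
    [0, 0, 0],
  ],
  spin=[0, 0, 0, 0, 0],
)

```text
clock: 4.25
eef_pos: [463.1, -292.5, 91.4]
ee_rot: [[-0.499, 0.866, -0.011], [0.866, 0.499, 0.01], [0.014, -0.004, -1.0]]
contact_force: [-1.3, 1.4, -1.1]
finger_gap: 85.3
```

>>> drive_tool(
  hand=[0.0, 0.0, 0.0, 0.0, 0.0],
  travel=[
    [0, 0, 0],
    [0, 0, 0],
    [0, 0, 0],
    [0, 0, 0],
    [0, 0, 0],
  ],
  spin=[0, 0, 0, 0, 0],
  force=30,
)

```text
clock: 4.67
eef_pos: [467.4, -297.3, 100.8]
ee_rot: [[-0.5, 0.866, 0.001], [0.866, 0.5, -0.003], [-0.003, -0.001, -1.0]]
contact_force: [-5.1, -1.0, 1.8]
finger_gap: 64.4
```

>>> drive_tool(
  hand=[0.0, 0.0, 0.0, 0.0, 0.0],
  travel=[
    [0, 0, 0],
    [0, 0, 0],
    [0, 0, 0],
    [0, 0, 0],
    [0, 0, 0],
  ],
  spin=[0, 0, 0, 0, 0],
  force=100,
)

```text
clock: 5.08
eef_pos: [467.4, -297.3, 101.2]
ee_rot: [[-0.5, 0.866, 0.0], [0.866, 0.5, -0.002], [-0.002, -0.001, -1.0]]
contact_force: [-5.9, -1.5, 4.8]
finger_gap: 62.8
```

>>> drive_tool(
  hand=[0.0, 0.0, 0.0, 0.0, 0.0],
  travel=[
    [0, 0, 0.002],
    [0, 0, 0.002],
    [0, 0, 0.002],
    [0, 0, 0.001],
    [0, 0, 0],
  ],
  spin=[0, 0, 0, 0, 0],
)

```text
clock: 5.5
eef_pos: [467.6, -297.4, 96.3]
ee_rot: [[-0.5, 0.866, -0.0], [0.866, 0.5, -0.002], [-0.002, -0.001, -1.0]]
contact_force: [-10.0, 3.4, 14.7]
finger_gap: 63.0
```

>>> drive_tool(
  hand=[0.0, 0.0, 0.0, 0.0, 0.0],
  travel=[
    [0, 0, 0.0015],
    [0, 0, 0.0015],
    [0, 0, 0.001],
    [0, 0, 0],
    [0, 0, 0],
  ],
  spin=[0, 0, 0, 0, 0],
)

```text
clock: 5.92
eef_pos: [467.7, -297.4, 93.6]
ee_rot: [[-0.5, 0.866, -0.001], [0.866, 0.5, -0.002], [-0.001, -0.001, -1.0]]
contact_force: [-13.3, 4.4, 19.8]
finger_gap: 63.3
```

>>> drive_tool(
  hand=[0.0, 0.0, 0.0, 0.0, 0.0],
  travel=[
    [0, 0, 0.001],
    [0, 0, 0],
    [0, 0, 0],
    [0, 0, 0],
    [0, 0, 0],
  ],
  spin=[-3, -5, -5, -5, 0],
)

```text
clock: 6.33
eef_pos: [468.2, -297.2, 93.5]
ee_rot: [[-0.745, 0.668, 0.0], [0.668, 0.745, -0.001], [-0.001, -0.0, -1.0]]
contact_force: [-12.9, 5.9, 23.9]
finger_gap: 63.2
```

>>> drive_tool(
  hand=[0.0, 0.0, 0.0, 0.0, 0.0],
  travel=[
    [0, 0, 0],
    [0, 0, 0],
    [0, 0, 0],
    [0, 0, 0],
    [0, 0, 0],
  ],
  spin=[-5, -5, -5, -5, -5],
)

```text
clock: 6.75
eef_pos: [468.4, -296.5, 93.5]
ee_rot: [[-0.956, 0.292, 0.001], [0.292, 0.956, 0.001], [-0.001, 0.001, -1.0]]
contact_force: [-12.7, 9.0, 25.2]
finger_gap: 63.1
```

>>> drive_tool(
  hand=[0.0, 0.0, 0.0, 0.0, 0.0],
  travel=[
    [0, 0, 0],
    [0, 0, 0],
    [0, 0, 0],
    [0, 0, 0],
    [0, 0, 0],
  ],
  spin=[-5, -5, -5, -4, 0],
)

```text
clock: 7.17
eef_pos: [468.4, -296.4, 93.5]
ee_rot: [[-0.999, -0.036, 0.001], [-0.036, 0.999, 0.001], [-0.001, 0.001, -1.0]]
contact_force: [-12.8, 10.3, 24.6]
finger_gap: 63.0
```

Run:
```python
from h import *
s=sensors.get_obs(); print(s["contact_force"],s["moment"],s["finger_gap"],s["joint_positions"])
im=vision.grab_frame("wrist"); cv2.imwrite("pics/w2.png",im[:,:,::-1])
```

```text
[-12.84  10.29  24.58] [ 1.32  1.9  -0.01] 62.982949812581374 [-0.75  0.18  1.98  0.    0.99 -2.36]
```

View pics/w2.png

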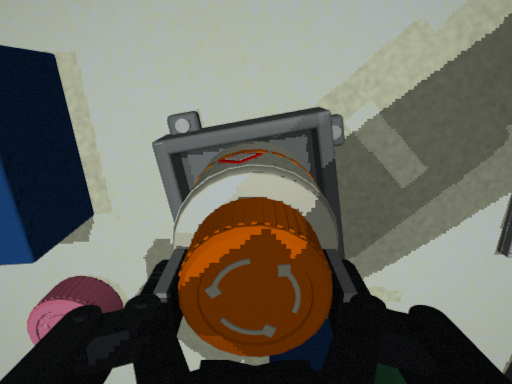

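The cap turned about 62° with the gripper: its arrows kept their place relative to the fingers, cap centre px (255,290), and Mz is near zero. Next I lift it.

>>> drive_tool(
  hand=[0.0, 0.0, 0.0, 0.0, 0.0],
  travel=[
    [0, 0, -0.006],
    [0, 0, -0.008],
    [0, 0, -0.01],
    [0, 0, -0.012],
    [0, 0, -0.012],
  ],
  spin=[0, 0, 0, 0, 0],
)

```text
clock: 7.63
eef_pos: [467.8, -296.4, 136.2]
ee_rot: [[-0.999, -0.034, 0.002], [-0.034, 0.999, -0.001], [-0.002, -0.001, -1.0]]
contact_force: [-0.5, 0.4, -1.5]
finger_gap: 63.3
```

Run:
```python
from h import *
s=sensors.get_obs(); print(s["contact_force"],s["moment"],s["finger_gap"],s["eef_pos"])
```

```text
[-0.47  0.41 -1.52] [ 0.02 -0.02  0.05] 63.32236493787444 [ 467.83 -296.36  136.22]
```

>>> drive_tool(
  hand=[0.0, 0.0, 0.0, 0.0, 0.0],
  travel=[
    [0, 0, -0.03],
    [0, 0.01, -0.035],
    [0.004, 0.036, 0],
    [0.004, 0.036, 0],
    [0.004, 0.036, 0],
  ],
  spin=[0, 0, 0, 0, 0],
)

```text
clock: 8.05
eef_pos: [451.7, -178.2, 201.8]
ee_rot: [[-0.999, -0.033, 0.004], [-0.033, 0.999, -0.001], [-0.004, -0.001, -1.0]]
contact_force: [0.8, 0.2, -1.0]
finger_gap: 63.0
```

>>> drive_tool(
  hand=[0.0, 0.0, 0.0, 0.0, 0.0],
  travel=[
    [0.004, 0.036, 0],
    [0.004, 0.02, 0],
    [0, 0, 0],
    [0, 0, 0],
    [0, 0, 0],
  ],
  spin=[0, 0, 0, 0, 0],
)

```text
clock: 8.47
eef_pos: [441.8, -123.6, 200.7]
ee_rot: [[-0.999, -0.035, 0.002], [-0.035, 0.999, -0.001], [-0.002, -0.001, -1.0]]
contact_force: [0.2, -0.3, -1.4]
finger_gap: 63.2
```

Run:
```python
from h import *
s=sensors.get_obs();p=params("wrist")
im=vision.grab_frame("wrist"); cv2.imwrite("pics/w3.png",im[:,:,::-1])
print(s["eef_pos"])
for t,z in [("tray",0),("scraper",4),("cap_mid",0)]:
    for r in nets.mark_of("wrist",t)[:2]: print(t,r["p"],r["pixel"],atz(p,r["pixel"],z)[:2])
for r in nets.regions_of("wrist","tray")[:1]:
    m=r["region"]; print(r["box"])
    c=max(cv2.findContours(m.astype(np.uint8),0,1)[0],key=cv2.contourArea)
    P=np.array([atz(p,q[0],12)[:2] for q in c],np.float32); print(cv2.minAreaRect(P)); print(cv2.boxPoints(cv2.minAreaRect(P)))
im=vision.grab_frame("top")
p=params("top")
for r in nets.regions_of("top","tray")[:3]:
    m=r["region"]; print(r["p"],r["box"])
    c=max(cv2.findContours(m.astype(np.uint8),0,1)[0],key=cv2.contourArea)
    P=np.array([atz(p,q[0],8)[:2] for q in c],np.float32); print(cv2.minAreaRect(P)); print(cv2.boxPoints(cv2.minAreaRect(P)))
```

```text
[ 441.85 -123.64  200.69]
tray 0.87 [371.8, 175.2] [450.49   7.91]
scraper 0.59 [426.8, 168.8] [440.04  65.91]
cap_mid 0.97 [256.4, 273.8] [ 583.63 -117.33]
[279.3, 120.5, 478.2, 226.9]
((447.61700439453125, 4.555877685546875), (117.27790069580078, 202.00048828125), 2.351262331008911)
[[384.88 103.07]
 [393.17 -98.77]
 [510.35 -93.95]
 [502.06 107.88]]
0.67 [230.3, 192.7, 292.1, 228.1]
((447.1011047363281, 4.6888580322265625), (115.7905044555664, 199.2197723388672), 0.7965540885925293)
[[387.83 103.48]
 [390.6  -95.72]
 [506.38 -94.11]
 [503.61 105.09]]
0.59 [81.9, 236.5, 147.9, 279.4]
((280.043212890625, 485.57891845703125), (209.49002075195312, 118.26171875), 83.8178939819336)
[[209.98 387.81]
 [327.55 375.08]
 [350.11 583.35]
 [232.54 596.08]]
```

View pics/w3.png

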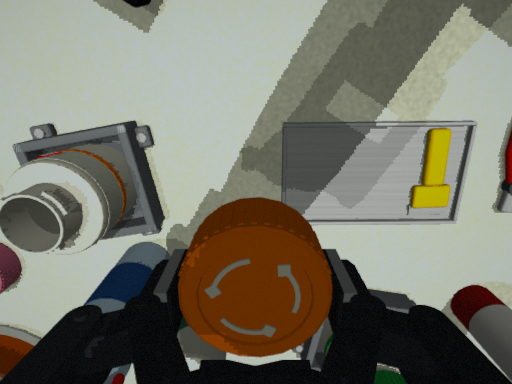

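The cap is held level at px (255,280) and the open jar mouth shows at left, px (37,222). The tray fills px 280-475 × 121-222 with the scraper at its right, so its -y part is free. I go over that spot and down.

>>> drive_tool(
  hand=[0.0, 0.0, 0.0, 0.0, 0.0],
  travel=[
    [-0.0035, 0.031, 0],
    [-0.0035, 0.031, 0],
    [-0.0035, 0.0313, 0],
    [0, 0, 0.03],
    [0, 0, 0.035],
  ],
  spin=[0, 0, 0, 0, 0],
)

```text
clock: 9.23
eef_pos: [451.4, -28.9, 137.4]
ee_rot: [[-0.999, -0.037, 0.009], [-0.038, 0.999, -0.002], [-0.008, -0.003, -1.0]]
contact_force: [0.2, 0.1, -1.0]
finger_gap: 63.1
```

>>> drive_tool(
  hand=[0.0, 0.0, 0.0, 0.0, 0.0],
  travel=[
    [0, 0, 0.035],
    [0, 0, 0.035],
    [0, 0, 0.022],
    [0, 0, 0.01],
    [0, 0, 0],
  ],
  spin=[0, 0, 0, 0, 0],
)

```text
clock: 9.65
eef_pos: [446.5, -29.1, 30.4]
ee_rot: [[-0.999, -0.034, -0.006], [-0.034, 0.999, 0.002], [0.006, 0.002, -1.0]]
contact_force: [-0.5, 0.1, -1.2]
finger_gap: 63.1
```

>>> drive_tool(
  hand=[0.0, 0.0, 0.0, 0.0, 0.0],
  travel=[
    [0, 0, 0.004],
    [0, 0, 0.004],
    [0, 0, 0.004],
    [0, 0, 0.004],
    [0, 0, 0],
  ],
  spin=[0, 0, 0, 0, 0],
)

```text
clock: 10.07
eef_pos: [448.5, -29.5, 16.9]
ee_rot: [[-0.999, -0.035, 0.0], [-0.035, 0.999, -0.0], [-0.0, -0.0, -1.0]]
contact_force: [-0.5, 0.2, -1.0]
finger_gap: 63.2
```

>>> drive_tool(
  hand=[0.0, 0.0, 0.0, 0.0, 0.0],
  travel=[
    [0, 0, 0.004],
    [0, 0, 0.003],
    [0, 0, 0.002],
    [0, 0, 0],
    [0, 0, 0],
  ],
  spin=[0, 0, 0, 0, 0],
)

```text
clock: 10.48
eef_pos: [448.3, -29.4, 7.6]
ee_rot: [[-0.999, -0.035, -0.0], [-0.035, 0.999, 0.0], [0.0, 0.0, -1.0]]
contact_force: [0.1, 0.0, 0.1]
finger_gap: 63.2
```

>>> drive_tool(
  hand=[0.0, 0.0, 0.0, 0.0, 0.0],
  travel=[
    [0, 0, 0.001],
    [0, 0, 0.001],
    [0, 0, 0.001],
    [0, 0, 0],
    [0, 0, 0],
  ],
  spin=[0, 0, 0, 0, 0],
)

```text
clock: 10.9
eef_pos: [448.4, -29.4, 4.8]
ee_rot: [[-0.999, -0.035, -0.0], [-0.035, 0.999, 0.0], [0.0, 0.0, -1.0]]
contact_force: [0.1, 0.1, -0.7]
finger_gap: 63.0
```

>>> drive_tool(
  hand=[0.0, 0.0, 0.0, 0.0],
  travel=[
    [0, 0, 0.001],
    [0, 0, 0.0005],
    [0, 0, 0],
    [0, 0, 0],
  ],
  spin=[0, 0, 0, 0],
)

```text
clock: 11.23
eef_pos: [448.5, -29.4, 3.3]
ee_rot: [[-0.999, -0.035, -0.0], [-0.035, 0.999, 0.0], [0.0, 0.0, -1.0]]
contact_force: [-0.1, 0.7, -0.9]
finger_gap: 63.0
```

>>> drive_tool(
  hand=[0.0, 0.0, 0.0, 0.0],
  travel=[
    [0, 0, 0.0007],
    [0, 0, 0.0007],
    [0, 0, 0],
    [0, 0, 0],
  ],
  spin=[0, 0, 0, 0],
)

```text
clock: 11.57
eef_pos: [448.5, -29.5, 3.2]
ee_rot: [[-0.999, -0.035, -0.002], [-0.035, 0.999, 0.0], [0.002, 0.0, -1.0]]
contact_force: [-4.6, 1.0, 10.1]
finger_gap: 63.0
```

>>> drive_tool(
  hand=[0.0, 0.0, 0.076, 0.076, 0.076],
  travel=[
    [0, 0, -0.0006],
    [0, 0, 0],
    [0, 0, 0],
    [0, 0, 0],
    [0, 0, 0],
  ],
  spin=[0, 0, 0, 0, 0],
)

```text
clock: 11.98
eef_pos: [448.5, -29.4, 2.4]
ee_rot: [[-0.999, -0.035, 0.0], [-0.035, 0.999, 0.0], [-0.0, 0.0, -1.0]]
contact_force: [-0.1, 0.4, 0.0]
finger_gap: 76.1
```

>>> drive_tool(
  hand=[0.078, 0.078, 0.078, 0.078, 0.078],
  travel=[
    [0, 0, 0],
    [0, 0, -0.004],
    [0, 0, -0.012],
    [0, 0, -0.02],
    [0, 0, -0.03],
  ],
  spin=[0, 0, 0, 0, 0],
)

```text
clock: 12.4
eef_pos: [446.2, -28.8, 67.1]
ee_rot: [[-0.999, -0.034, -0.006], [-0.034, 0.999, 0.002], [0.006, 0.002, -1.0]]
contact_force: [0.5, -0.9, -0.2]
finger_gap: 77.8
```

>>> drive_tool(
  hand=[0.078, 0.078, 0.06, 0.06, 0.06],
  travel=[
    [0, 0, -0.04],
    [0, 0, -0.04],
    [0, 0, -0.04],
    [0, 0, -0.04],
    [0, 0, -0.03],
  ],
  spin=[0, 0, 0, 0, 0],
)

```text
clock: 12.82
eef_pos: [449.0, -29.5, 262.8]
ee_rot: [[-0.999, -0.035, 0.005], [-0.035, 0.999, -0.001], [-0.005, -0.001, -1.0]]
contact_force: [0.6, -0.4, 0.5]
finger_gap: 60.2
```

Run:
```python
from h import *
s=sensors.get_obs();p=params("wrist")
im=vision.grab_frame("wrist"); cv2.imwrite("pics/w4.png",im[:,:,::-1])
print(s["eef_pos"],s["joint_positions"])
for t,z in [("tray",0),("scraper",4),("cap_mid",21),("jar_mouth",122),("jar",0),("gear_mid",78)]:
    for r in nets.mark_of("wrist",t)[:2]: print(t,r["p"],r["pixel"],atz(p,r["pixel"],z)[:2])
```

```text
[449.01 -29.54 262.76] [-0.29 -0.26  2.07  0.    1.33 -1.9 ]
tray 0.8 [282.3, 150.9] [446.46   5.33]
scraper 0.72 [331.5, 152.0] [444.91  68.19]
cap_mid 0.88 [256.6, 153.0] [445.97 -28.11]
cap_mid 0.43 [283.4, 149.2] [440.12   4.58]
jar 0.7 [50.8, 155.9] [ 463.43 -296.02]
```

View pics/w4.png

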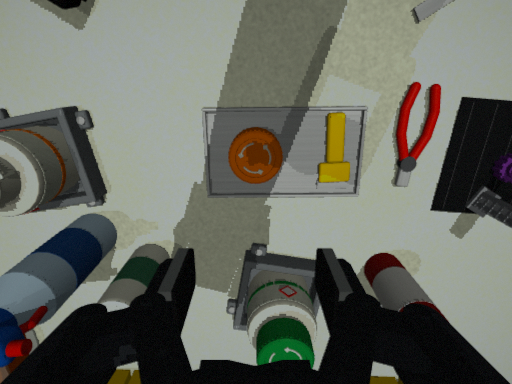

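The cap lies flat in the tray at px (256,155), clear of the scraper. Next is the gear.

>>> drive_tool(
  hand=[0.06, 0.06, 0.06, 0.06, 0.06],
  travel=[
    [-0.0019, 0.03, 0],
    [-0.0019, 0.037, 0],
    [-0.0019, 0.037, 0],
    [-0.0019, 0.037, 0],
    [-0.0019, 0.037, 0],
  ],
  spin=[0, 0, 0, 0, 0],
)

```text
clock: 13.58
eef_pos: [450.7, 150.3, 256.4]
ee_rot: [[-0.999, -0.034, -0.004], [-0.034, 0.999, -0.0], [0.004, -0.0, -1.0]]
contact_force: [0.5, -0.7, -0.4]
finger_gap: 60.3
```

>>> drive_tool(
  hand=[0.06, 0.06, 0.06, 0.06, 0.06],
  travel=[
    [-0.0019, 0.037, 0],
    [-0.0019, 0.037, 0],
    [-0.0019, 0.037, 0],
    [-0.0019, 0.037, 0],
    [0, 0, 0.02],
  ],
  spin=[0, 0, 0, 0, 0],
)

```text
clock: 14.0
eef_pos: [454.9, 302.7, 240.5]
ee_rot: [[-0.999, -0.04, 0.004], [-0.04, 0.999, 0.004], [-0.004, 0.004, -1.0]]
contact_force: [1.1, -0.4, -0.3]
finger_gap: 60.2
```

>>> drive_tool(
  hand=[0.06, 0.06, 0.06, 0.06, 0.06],
  travel=[
    [0, 0, 0.01],
    [0, 0, 0],
    [0, 0, 0],
    [0, 0, 0],
    [0, 0, 0],
  ],
  spin=[6, 6, 6, 0, 0],
)

```text
clock: 14.42
eef_pos: [453.6, 296.7, 226.8]
ee_rot: [[-0.962, 0.273, -0.003], [0.273, 0.962, -0.001], [0.002, -0.002, -1.0]]
contact_force: [0.3, -0.3, 0.3]
finger_gap: 59.9
```

Run:
```python
from h import *
s=sensors.get_obs();p=params("wrist")
im=vision.grab_frame("wrist"); cv2.imwrite("pics/w5.png",im[:,:,::-1])
print(s["eef_pos"],s["joint_positions"],s["ee_rot"])
for t,z in [("gear_mid",78),("tower",3),("vase",3)]:
    for r in nets.mark_of("wrist",t)[:2]: print(t,r["p"],r["pixel"],atz(p,r["pixel"],z)[:2])
for r in nets.regions_of("wrist","gear_mid")[:1]:
    print(r["box"]); cv2.imwrite("pics/gm.png",r["region"]*255)
print(proj(p,(454,298,153)),proj(p,(454,298,17)),proj(p,(454,298,3)))
```

```text
[453.6  296.69 226.77] [ 0.39 -0.    1.91 -0.    1.24 -0.9 ] [[-0.96  0.27 -0.  ]
 [ 0.27  0.96 -0.  ]
 [ 0.   -0.   -1.  ]]
gear_mid 0.77 [258.2, 179.7] [456.84 298.93]
tower 0.76 [253.5, 203.7] [506.23 279.67]
vase 0.55 [261.4, 116.7] [407.61 317.19]
vase 0.34 [251.6, 155.9] [447.82 294.05]
[241.0, 148.7, 270.6, 217.1]
[256.79 205.06] [256.29 162.66] [256.25 159.95][ WARN:0@2.559] global loadsave.cpp:1063 imwrite_ Unsupported depth image for selected encoder is fallbacked to CV_8U.
```

View pics/w5.png

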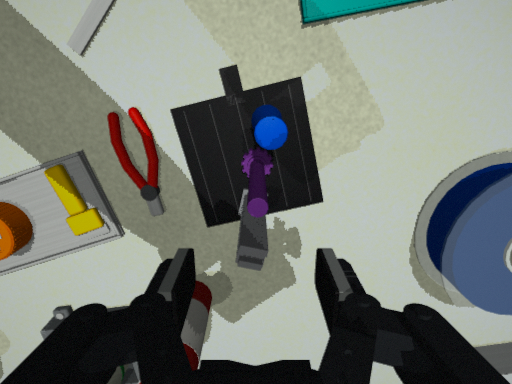

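Run:
```python
from h import *
p=params("wrist"); im=cv2.imread("pics/w5.png")
h=cv2.cvtColor(im,cv2.COLOR_BGR2HSV); m=((h[:,:,0]>130)&(h[:,:,0]<165)&(h[:,:,1]>80)).astype(np.uint8)
m[:140]=0;m[225:]=0;m[:,:230]=0;m[:,290:]=0
b=((m>0)&(h[:,:,2]>110)).astype(np.uint8)
for r in range(145,222,3): 
    c=np.where(m[r])[0]; c2=np.where(b[r])[0]; print(r,(c.min(),c.max()) if len(c) else "",(c2.min(),c2.max()) if len(c2) else "", int(h[r,258,2]))
for q in [(258,207),(258,206)]: print(atz(p,q,153))
print(atz(p,(257,162),10))
```

```text
145   5
148 (np.int64(250), np.int64(260))  45
151 (np.int64(248), np.int64(267))  56
154 (np.int64(244), np.int64(270))  58
157 (np.int64(243), np.int64(271)) (np.int64(246), np.int64(250)) 54
160 (np.int64(242), np.int64(270)) (np.int64(245), np.int64(252)) 43
163 (np.int64(241), np.int64(272)) (np.int64(242), np.int64(249)) 60
166 (np.int64(243), np.int64(273)) (np.int64(244), np.int64(271)) 58
169 (np.int64(242), np.int64(270)) (np.int64(244), np.int64(268)) 56
172 (np.int64(243), np.int64(270)) (np.int64(247), np.int64(269)) 58
175 (np.int64(247), np.int64(264))  57
178 (np.int64(248), np.int64(265))  58
181 (np.int64(249), np.int64(265))  58
184 (np.int64(249), np.int64(265))  60
187 (np.int64(248), np.int64(266))  56
190 (np.int64(249), np.int64(266))  59
193 (np.int64(248), np.int64(266))  56
196 (np.int64(248), np.int64(266))  55
199 (np.int64(248), np.int64(267)) (np.int64(253), np.int64(261)) 106
202 (np.int64(247), np.int64(268))  106
205 (np.int64(247), np.int64(268))  105
208 (np.int64(247), np.int64(268))  107
211 (np.int64(248), np.int64(267))  103
214 (np.int64(250), np.int64(264)) (np.int64(251), np.int64(253)) 104
217 (np.int64(256), np.int64(259))  78
220   61
[457.28 298.52 153.  ]
[456.52 298.74 153.  ]
[456.78 298.91  10.  ]
```

>>> drive_tool(
  hand=[0.06, 0.06, 0.06, 0.06, 0.06],
  travel=[
    [-0.003, 0.0027, 0.0],
    [0, 0, 0.03],
    [0, 0, 0.02],
    [0, 0, 0],
    [0, 0, 0],
  ],
  spin=[2, 0, 0, 0, 0],
)

```text
clock: 15.08
eef_pos: [457.2, 298.3, 177.5]
ee_rot: [[-0.951, 0.309, -0.003], [0.309, 0.951, -0.001], [0.002, -0.002, -1.0]]
contact_force: [0.5, 0.9, 0.1]
finger_gap: 60.2
```

>>> drive_tool(
  hand=[0.06, 0.06, 0.06, 0.06, 0.06],
  travel=[
    [0, 0, 0.02],
    [0, 0, 0.018],
    [0, 0, 0.012],
    [0, 0, 0.0065],
    [0, 0, 0],
  ],
  spin=[0, 0, 0, 0, 0],
)

```text
clock: 15.5
eef_pos: [457.5, 298.6, 121.4]
ee_rot: [[-0.951, 0.309, -0.001], [0.309, 0.951, -0.001], [0.001, -0.001, -1.0]]
contact_force: [-0.6, -0.4, -0.0]
finger_gap: 59.9
```

>>> drive_tool(
  hand=[0.03, 0.02, 0.01, 0.0, 0.0],
  travel=[
    [0, 0, 0],
    [0, 0, 0],
    [0, 0, 0],
    [0, 0, 0],
    [0, 0, 0],
  ],
  spin=[0, 0, 0, 0, 0],
  force=30,
)

```text
clock: 15.92
eef_pos: [458.5, 298.6, 123.2]
ee_rot: [[-0.951, 0.309, 0.001], [0.309, 0.951, -0.0], [-0.001, 0.0, -1.0]]
contact_force: [-0.6, -2.3, 2.7]
finger_gap: 14.8
```

>>> drive_tool(
  hand=[0.0, 0.0, 0.0, 0.0, 0.0],
  travel=[
    [0, 0, 0],
    [0, 0, 0],
    [0, 0, 0],
    [0, 0, 0],
    [0, 0, 0],
  ],
  spin=[0, 0, 0, 0, 0],
  force=45,
)

```text
clock: 16.33
eef_pos: [458.6, 298.6, 123.3]
ee_rot: [[-0.951, 0.309, 0.001], [0.309, 0.951, -0.0], [-0.001, 0.0, -1.0]]
contact_force: [-1.3, -1.6, 5.3]
finger_gap: 14.6
```

>>> drive_tool(
  hand=[0.0, 0.0, 0.0, 0.0, 0.0],
  travel=[
    [0, 0, -0.004],
    [0, 0, -0.015],
    [0, 0, -0.03],
    [0, 0, -0.03],
    [0, 0, -0.03],
  ],
  spin=[0, 0, 0, 0, 0],
)

```text
clock: 16.75
eef_pos: [457.2, 298.8, 231.2]
ee_rot: [[-0.951, 0.309, -0.002], [0.309, 0.951, 0.0], [0.002, -0.0, -1.0]]
contact_force: [-0.3, 0.7, -1.0]
finger_gap: 14.8
```

>>> drive_tool(
  hand=[0.0, 0.0, 0.0, 0.0, 0.0],
  travel=[
    [0, 0, -0.025],
    [0, 0, -0.02],
    [0, 0, -0.01],
    [0, 0, 0],
    [0, 0, 0],
  ],
  spin=[0, 0, 0, 0, 0],
)

```text
clock: 17.17
eef_pos: [457.6, 298.8, 285.2]
ee_rot: [[-0.951, 0.309, -0.001], [0.309, 0.951, 0.0], [0.001, -0.0, -1.0]]
contact_force: [0.1, -0.3, -0.4]
finger_gap: 14.8
```

Run:
```python
from h import *
s=sensors.get_obs();p=params("wrist")
im=vision.grab_frame("wrist"); cv2.imwrite("pics/w6.png",im[:,:,::-1])
print(s["eef_pos"],s["finger_gap"],s["contact_force"],s["ee_rot"])
# jar mouth from top/scene cameras
for c in ["top","scene"]:
    vision.grab_frame(c);pc=params(c)
    for t,z in [("jar_mouth",122),("jar",0)]:
        for r in nets.mark_of(c,t)[:2]: print(c,t,r["p"],r["pixel"],atz(pc,r["pixel"],z)[:2])
```

```text
[457.63 298.77 285.22] 14.837639101909812 [ 0.15 -0.28 -0.45] [[-0.95  0.31 -0.  ]
 [ 0.31  0.95  0.  ]
 [ 0.   -0.   -1.  ]]
top jar_mouth 0.67 [181.5, 191.2] [495.76 241.33]
top jar_mouth 0.63 [362.1, 200.1] [ 475.85 -299.36]
top jar 0.74 [350.4, 203.3] [ 471.68 -295.65]
scene jar_mouth 0.6 [189.8, 237.5] [ 473.94 -302.76]
scene jar 0.83 [193.5, 269.1] [ 472.91 -303.64]
```

View pics/w6.png

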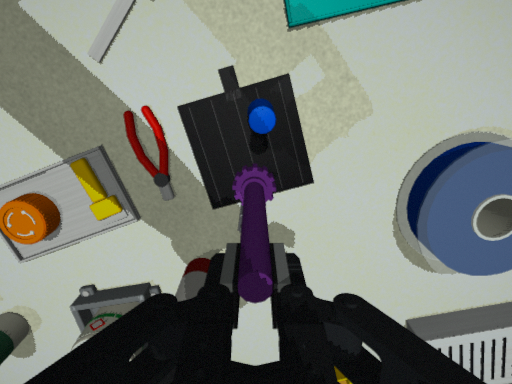

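The gear is held upright, wheel at px (253,185), with the tower and vase left standing. I carry it over to the jar.

>>> drive_tool(
  hand=[0.0, 0.0, 0.0, 0.0, 0.0],
  travel=[
    [-0.0061, -0.0176, 0],
    [-0.0122, -0.0352, 0],
    [-0.0122, -0.0352, 0],
    [-0.0122, -0.0352, 0],
    [-0.0122, -0.0352, 0],
  ],
  spin=[0, 0, 0, 0, 0],
)

```text
clock: 17.93
eef_pos: [460.7, 129.8, 285.7]
ee_rot: [[-0.951, 0.308, -0.0], [0.308, 0.951, -0.0], [0.0, -0.0, -1.0]]
contact_force: [0.7, -0.2, -0.3]
finger_gap: 14.9
```

>>> drive_tool(
  hand=[0.0, 0.0, 0.0, 0.0, 0.0],
  travel=[
    [-0.0122, -0.0352, 0],
    [-0.0122, -0.0352, 0],
    [-0.0122, -0.0352, 0],
    [-0.0122, -0.0352, 0],
    [-0.0122, -0.0352, 0],
  ],
  spin=[0, 0, 0, 0, 0],
)

```text
clock: 18.35
eef_pos: [464.3, -56.8, 285.9]
ee_rot: [[-0.951, 0.309, 0.0], [0.309, 0.951, 0.0], [-0.0, 0.0, -1.0]]
contact_force: [1.2, -0.2, -1.0]
finger_gap: 14.7
```

>>> drive_tool(
  hand=[0.0, 0.0, 0.0, 0.0, 0.0],
  travel=[
    [-0.0122, -0.0352, 0],
    [-0.0122, -0.0352, 0],
    [-0.0122, -0.0352, 0],
    [-0.0122, -0.0352, 0],
    [-0.0122, -0.0352, 0],
  ],
  spin=[0, 0, 0, 0, 0],
)

```text
clock: 18.77
eef_pos: [467.8, -243.2, 285.8]
ee_rot: [[-0.951, 0.31, 0.0], [0.31, 0.951, 0.0], [0.0, 0.0, -1.0]]
contact_force: [1.2, 0.4, -1.3]
finger_gap: 14.5
```

>>> drive_tool(
  hand=[0.0, 0.0, 0.0, 0.0, 0.0],
  travel=[
    [-0.01, -0.029, 0],
    [-0.0055, -0.016, 0],
    [-0.0026, -0.0076, 0],
    [0, 0, 0],
    [0, 0, 0],
  ],
  spin=[0, 0, 0, 0, 0],
)

```text
clock: 19.18
eef_pos: [469.3, -296.1, 285.7]
ee_rot: [[-0.951, 0.309, -0.0], [0.309, 0.951, 0.001], [0.001, 0.001, -1.0]]
contact_force: [-1.2, -0.2, -1.1]
finger_gap: 14.4
```

Run:
```python
from h import *
s=sensors.get_obs();p=params("wrist")
im=vision.grab_frame("wrist"); cv2.imwrite("pics/w7.png",im[:,:,::-1])
e=np.array(s["eef_pos"]);R=np.array(s["ee_rot"]);print(e,s["finger_gap"],s["joint_positions"],R)
g=e+R@np.array([1.1,0,0]); b=e[2]-120.3
print("pred wheel bottom/top", proj(p,(g[0],g[1],b)),proj(p,(g[0],g[1],b+14)),"top of shaft",proj(p,(g[0],g[1],b+150)))
print("pred mouth",proj(p,(468,-297,122)), [proj(p,(468+23*a,-297+23*c,122)) for a,c in((1,0),(-1,0),(0,1),(0,-1))])
for t,z in [("jar_mouth",122),("jar",0)]:
    for r in nets.mark_of("wrist",t)[:2]: print(t,r["p"],r["pixel"],atz(p,r["pixel"],z)[:2])
cv2.imwrite("pics/w7c.png",cv2.resize(im[100:320,140:380,::-1],None,fx=2.7,fy=2.7,interpolation=cv2.INTER_CUBIC))
```

```text
[ 469.25 -296.05  285.7 ] 14.359384973269087 [-0.75 -0.02  1.81  0.    1.35 -2.  ] [[-0.95  0.31 -0.  ]
 [ 0.31  0.95  0.  ]
 [ 0.    0.   -1.  ]]
pred wheel bottom/top [254.5  184.64] [254.51 189.64] top of shaft [254.69 289.82]
pred mouth [253.19 172.  ] [array([260.18, 192.69]), array([245.88, 150.37]), array([275.17, 165.06]), array([231.52, 178.85])]
jar_mouth 0.7 [256.0, 170.0] [ 466.91 -293.68]
jar_mouth 0.49 [494.8, 207.2] [581.97 -69.52]
jar 0.68 [255.1, 147.2] [ 466.39 -294.16]
```

View pics/w7c.png

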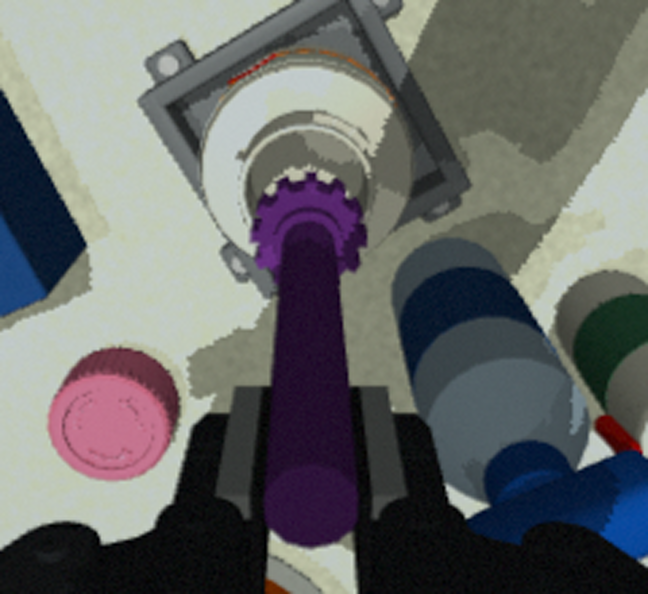

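The wheel (crop centre x≈309) lines up with the mouth (x≈307). The mouth lies about 1–2 mm further along tool +x, so I correct for that and lower gently.

>>> drive_tool(
  hand=[0.0, 0.0, 0.0, 0.0, 0.0],
  travel=[
    [0.0012, -0.0007, 0.01],
    [0, 0, 0.012],
    [0, 0, 0.01],
    [0, 0, 0.003],
    [0, 0, 0],
  ],
  spin=[0, 0, 0, 0, 0],
)

```text
clock: 19.75
eef_pos: [467.0, -296.3, 248.5]
ee_rot: [[-0.951, 0.309, -0.003], [0.309, 0.951, 0.003], [0.004, 0.002, -1.0]]
contact_force: [-0.4, -0.0, -0.4]
finger_gap: 14.6
```

>>> drive_tool(
  hand=[0.0, 0.0, 0.0, 0.0, 0.0],
  travel=[
    [0, 0, 0.006],
    [0, 0, 0.006],
    [0, 0, 0.006],
    [0, 0, 0.006],
    [0, 0, 0.006],
  ],
  spin=[0, 0, 0, 0, 0],
)

```text
clock: 20.17
eef_pos: [467.8, -297.3, 220.4]
ee_rot: [[-0.951, 0.309, -0.0], [0.309, 0.951, 0.0], [0.0, 0.0, -1.0]]
contact_force: [-0.1, 0.1, -0.0]
finger_gap: 14.7
```

Run:
```python
from h import *
s=sensors.get_obs();print(s["eef_pos"],s["contact_force"],s["moment"])
im=vision.grab_frame("wrist")
cv2.imwrite("pics/w8c.png",cv2.resize(im[100:320,140:380,::-1],None,fx=2.7,fy=2.7,interpolation=cv2.INTER_CUBIC))
```

```text
[ 467.8  -297.31  220.39] [-0.08  0.08 -0.05] [ 0.01 -0.06 -0.04]
```

View pics/w8c.png

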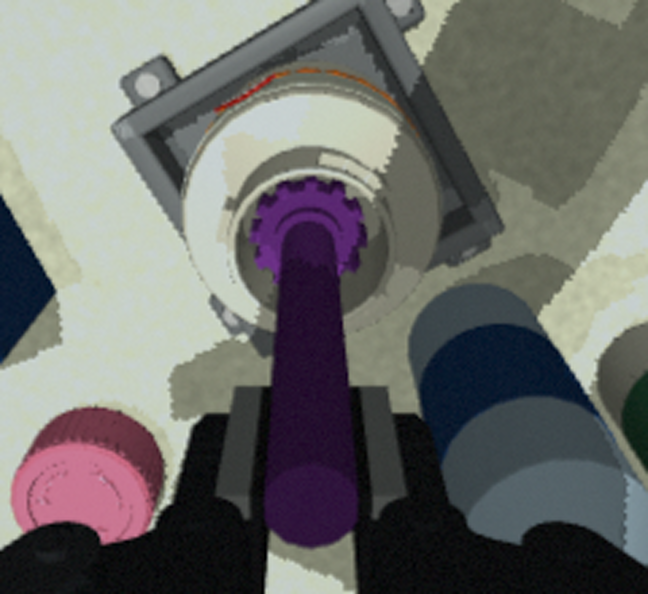

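The wheel is inside the mouth: wheel crop x 250–368 against mouth 238–390, with no contact force. I lower it to the floor.

>>> drive_tool(
  hand=[0.0, 0.0, 0.0, 0.0, 0.0],
  travel=[
    [0, 0.001, 0.012],
    [0, 0, 0.016],
    [0, 0, 0.016],
    [0, 0, 0.016],
    [0, 0, 0.012],
  ],
  spin=[0, 0, 0, 0, 0],
)

```text
clock: 20.63
eef_pos: [467.6, -295.8, 146.9]
ee_rot: [[-0.951, 0.309, -0.001], [0.309, 0.951, 0.001], [0.002, 0.001, -1.0]]
contact_force: [0.0, 0.3, -0.4]
finger_gap: 14.6
```

>>> drive_tool(
  hand=[0.0, 0.0, 0.0, 0.0, 0.0],
  travel=[
    [0, 0, 0.004],
    [0, 0, 0.003],
    [0, 0, 0.001],
    [0, 0, 0],
    [0, 0, 0],
  ],
  spin=[0, 0, 0, 0, 0],
)

```text
clock: 21.05
eef_pos: [468.7, -296.8, 142.0]
ee_rot: [[-0.951, 0.309, 0.001], [0.309, 0.951, -0.001], [-0.002, -0.001, -1.0]]
contact_force: [0.4, -0.1, -1.3]
finger_gap: 14.6
```

>>> drive_tool(
  hand=[0.0, 0.0, 0.0, 0.0, 0.0],
  travel=[
    [0, 0, 0.003],
    [0, 0, 0.003],
    [0, 0, 0.002],
    [0, 0, 0],
    [0, 0, 0],
  ],
  spin=[0, 0, 0, 0, 0],
)

```text
clock: 21.47
eef_pos: [468.0, -296.2, 132.8]
ee_rot: [[-0.951, 0.309, -0.0], [0.309, 0.951, 0.0], [0.0, 0.0, -1.0]]
contact_force: [0.3, 0.6, 0.3]
finger_gap: 14.8
```

>>> drive_tool(
  hand=[0.0, 0.0, 0.0],
  travel=[
    [0, 0, 0.001],
    [0, 0, 0],
    [0, 0, 0],
  ],
  spin=[0, 0, 0],
)

```text
clock: 21.72
eef_pos: [468.3, -296.5, 132.3]
ee_rot: [[-0.951, 0.309, 0.0], [0.309, 0.951, -0.0], [-0.001, -0.0, -1.0]]
contact_force: [-0.7, -0.2, -0.3]
finger_gap: 14.6
```

>>> drive_tool(
  hand=[0.0, 0.0, 0.0],
  travel=[
    [0, 0, 0.0008],
    [0, 0, 0],
    [0, 0, 0],
  ],
  spin=[0, 0, 0],
)

```text
clock: 21.97
eef_pos: [468.6, -296.7, 132.2]
ee_rot: [[-0.951, 0.309, 0.001], [0.309, 0.951, -0.001], [-0.001, -0.001, -1.0]]
contact_force: [-0.8, -0.3, 4.2]
finger_gap: 14.8
```

>>> drive_tool(
  hand=[0.0, 0.0, 0.0],
  travel=[
    [0, 0, 0.0008],
    [0, 0, 0],
    [0, 0, 0],
  ],
  spin=[0, 0, 0],
)

```text
clock: 22.22
eef_pos: [468.8, -296.9, 132.2]
ee_rot: [[-0.951, 0.309, 0.001], [0.309, 0.951, -0.001], [-0.002, -0.001, -1.0]]
contact_force: [-1.1, 1.1, 7.8]
finger_gap: 14.4
```

It stands on the floor: 7.8 N at TCP z 132.2, as predicted. I ease off, release and retreat.

>>> drive_tool(
  hand=[0.0, 0.0, 0.018, 0.022, 0.03],
  travel=[
    [0, 0, -0.0008],
    [0, 0, 0],
    [0, 0, 0],
    [0, 0, 0],
    [0, 0, 0],
  ],
  spin=[0, 0, 0, 0, 0],
  force=20,
)

```text
clock: 22.63
eef_pos: [467.7, -295.9, 130.2]
ee_rot: [[-0.951, 0.309, -0.001], [0.309, 0.951, 0.001], [0.001, 0.001, -1.0]]
contact_force: [-0.4, -0.6, -0.8]
finger_gap: 29.9
```

>>> drive_tool(
  hand=[0.045, 0.045, 0.045, 0.045, 0.045],
  travel=[
    [0, 0, 0],
    [0, 0, 0],
    [0, 0, -0.005],
    [0, 0, -0.012],
    [0, 0, -0.02],
  ],
  spin=[0, 0, 0, 0, 0],
)

```text
clock: 23.05
eef_pos: [467.1, -295.4, 167.1]
ee_rot: [[-0.951, 0.309, -0.003], [0.309, 0.951, 0.003], [0.004, 0.002, -1.0]]
contact_force: [-0.9, -0.1, 0.0]
finger_gap: 45.1
```

>>> drive_tool(
  hand=[0.045, 0.045, 0.045, 0.045, 0.045],
  travel=[
    [0, 0, -0.03],
    [0, 0, -0.03],
    [0, 0, -0.03],
    [0, 0, -0.02],
    [0, 0, 0],
  ],
  spin=[0, 0, 0, 0, 0],
)

```text
clock: 23.47
eef_pos: [470.2, -298.2, 286.2]
ee_rot: [[-0.951, 0.309, 0.009], [0.309, 0.951, -0.009], [-0.012, -0.005, -1.0]]
contact_force: [0.8, -0.5, 1.0]
finger_gap: 44.9
```

Run:
```python
from h import *
s=sensors.get_obs();print(s["clock"],s["eef_pos"],s["contact_force"],s["finger_gap"])
p=params("wrist");im=vision.grab_frame("wrist"); cv2.imwrite("pics/w9.png",im[:,:,::-1])
a=vision.grab_frame("scene")
L=cv2.resize(im[90:340,120:390,::-1],(400,370)); Rr=cv2.resize(a[130:315,140:340,::-1],(400,370),interpolation=cv2.INTER_CUBIC)
cv2.imwrite("pics/fin.png",np.hstack([L,Rr]))
print("pred shaft top",proj(p,(467.3,-296.2,162)))
for c in ["scene"]:
    pc=params(c)
    for t,z in [("tower",3),("vase",3),("spray",0),("scraper",4),("gear_mid",87),("cap_mid",21)]:
        for r in nets.mark_of(c,t)[:3]: print(t,round(r["p"],2),atz(pc,r["pixel"],z)[:2])
```

```text
23.4667 [ 470.24 -298.16  286.2 ] [ 0.77 -0.45  0.99] 44.87605668496497
pred shaft top [256.47 179.17]
tower 0.48 [ 616.02 -176.64]
vase 0.47 [409.93 326.14]
vase 0.26 [659.11   5.35]
spray 0.79 [ 571.75 -250.22]
spray 0.31 [431.06 176.09]
scraper 0.5 [437.04  76.38]
gear_mid 0.54 [ 462.92 -295.6 ]
gear_mid 0.37 [576.29 167.33]
cap_mid 0.93 [ 580.53 -442.54]
cap_mid 0.7 [447.76 -34.25]
cap_mid 0.6 [ 250.86 -436.07]
```

View pics/fin.png

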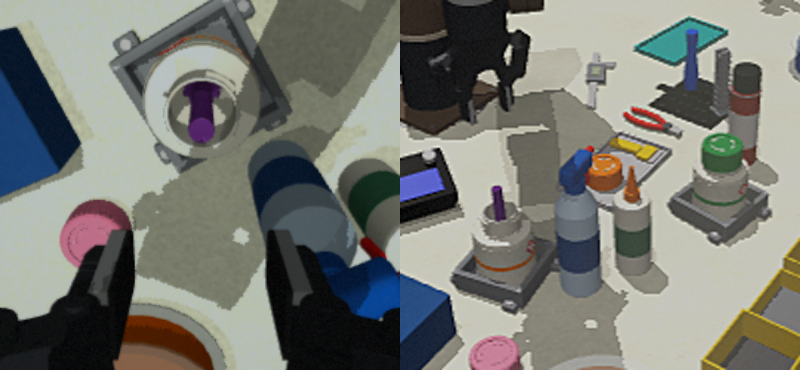

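The gear stands upright in the jar: its shaft comes up vertically through the mouth, at left-panel px (202,115) and right-panel px (496,200). The cap lies in the tray, the bystanders all stand, and the arm is clear. I hand the job in.

>>> drive_tool(
  hand=[0.045, 0.045, 0.045, 0.045],
  travel=[
    [0, 0, 0],
    [0, 0, 0],
    [0, 0, 0],
    [0, 0, 0],
  ],
  spin=[0, 0, 0, 0],
)

```text
clock: 24.2
eef_pos: [468.1, -296.3, 278.1]
ee_rot: [[-0.951, 0.309, -0.0], [0.309, 0.951, 0.0], [0.0, 0.0, -1.0]]
contact_force: [-0.4, -0.1, -0.4]
finger_gap: 45.2
```

```bash
python3 -c "
from station import bot
print(bot.finish_job())"
```

```text
the job is handed in; nothing more can be done
None
```

The gear is in to soak and the job is handed in, at about 24 s of the 72 s allowed; no verdict was reported.

- **Cap:** I pressed the orange cap down about 7.6 mm with 20–25 N and turned it about 62° anticlockwise. I lifted it off and laid it open side down in the free part of the steel tray, at about (448, -29).
- **Gear:** I picked it by its shaft and lowered it upright through the jar mouth. It touched the jar floor at TCP height 132.2 mm (132.3 expected) with about 8 N before I let go.

**Last checks:** The final wrist and scene pictures show the shaft upright in the jar mouth, the cap in the tray and the bystanders standing. The arm was clear, with near-zero force. In the last scene picture the network's best guess for the tower was wrong (it pointed at the glue bottle), so I relied on the picture there, which shows the tower standing.

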